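# Find the fullest of three bean canisters by hefting and hold it up

## Task

Three identical closed coffee-bean canisters stand on the bakery counter and only the heaviest still has enough beans in it. Heft them to find out which that is, stand the other two upright in the empty wooden tray for refilling, and finish with the gripper still holding the heaviest one up, upright and still, about 20 cm above the table top. Set canisters down gently without dropping or toppling any, and leave the tray, the two jars and the price card where they are.

Things in the scene. Friction and masses are not known exactly. Their poses are not given: they have to be found in the camera images.
- canister_k: closed round canister, green with a cream blank label band and a brass lid; 52 mm across the body, 54 mm across the lid (the top 20 mm), 100 mm high; looks exactly like the other two. Origin: centre of its underside, z up when it stands. Weighs between 0.2 and 0.9 kg; the heaviest of the three weighs at least 0.25 kg more than either other. Which one that is cannot be seen, only felt.
- canister_r: closed round canister, green with a cream blank label band and a brass lid; 52 mm across the body, 54 mm across the lid (the top 20 mm), 100 mm high; looks exactly like the other two. Origin: centre of its underside, z up when it stands. Weighs between 0.2 and 0.9 kg; the heaviest of the three weighs at least 0.25 kg more than either other. Which one that is cannot be seen, only felt.
- canister_w: closed round canister, green with a cream blank label band and a brass lid; 52 mm across the body, 54 mm across the lid (the top 20 mm), 100 mm high; looks exactly like the other two. Origin: centre of its underside, z up when it stands. Weighs between 0.2 and 0.9 kg; the heaviest of the three weighs at least 0.25 kg more than either other. Which one that is cannot be seen, only felt.
- tray: empty open wooden tray, loose, 0.9 kg, 355 x 216 x 36 mm; origin: centre of its underside; its x axis runs along the long side, y along the short side, z up. Inner floor 6 mm above its underside, walls 9 mm thick and 36 mm high. Wide enough for three canisters standing in a row along x, 100 mm apart. It lies with its long side roughly across the robot's view, to the right of the canisters.
- jam_jar: jam jar with a green lid, 62 mm across, 86 mm high, behind the canisters; origin: centre of its underside; leave it alone
- spice_jar: spice jar with a yellow cap, 42 mm across, 96 mm high, behind the canisters; origin: centre of its underside; leave it alone
- price_card: small price card in a wooden foot, 28 x 62 x 92 mm, behind the canisters; origin: centre of its underside; leave it alone
There are look-alikes about, which are no part of the job. Leave any orange look-alike of the canister_k alone.

How it is judged:
At the end, for the whole second after the job is handed in: Two canisters stand upright (0.15 rad) and still on the tray floor, each pressing on it with 1.2 to 5.8 N (the heaviest would press harder); the third is held by the fingers alone (over 2 N), upright within 0.26 rad, still, underside 0.15 to 0.30 m above the table top ((((x of canister_r in the frame of tray between -0.15 and 0.15 m and y of canister_r in the frame of tray between -0.08 and 0.08 m and z of canister_r in the frame of tray between -0.005 and 0.016 m and angle between canister_r's own z axis and vertical below 0.15 rad and linear speed of canister_r below 0.03 m/s and contact force between canister_r and tray between 1.2 and 5.8 N) and (x of canister_w in the frame of tray between -0.15 and 0.15 m and y of canister_w in the frame of tray between -0.08 and 0.08 m and z of canister_w in the frame of tray between -0.005 and 0.016 m and angle between canister_w's own z axis and vertical below 0.15 rad and linear speed of canister_w below 0.03 m/s and contact force between canister_w and tray between 1.2 and 5.8 N) and height (world z) of canister_k between 0.15 and 0.3 m and angle between canister_k's own z axis and vertical below 0.26 rad and linear speed of canister_k below 0.03 m/s and contact force between canister_k and the fingers above 2 N and distance between canister_k and the grasp point below 0.12 m and contact force between canister_k and tray below 0.1 N and contact force between canister_k and canister_r below 0.1 N and contact force between canister_k and canister_w below 0.1 N) or ((x of canister_k in the frame of tray between -0.15 and 0.15 m and y of canister_k in the frame of tray between -0.08 and 0.08 m and z of canister_k in the frame of tray between -0.005 and 0.016 m and angle between canister_k's own z axis and vertical below 0.15 rad and linear speed of canister_k below 0.03 m/s and contact force between canister_k and tray between 1.2 and 5.8 N) and (x of canister_w in the frame of tray between -0.15 and 0.15 m and y of canister_w in the frame of tray between -0.08 and 0.08 m and z of canister_w in the frame of tray between -0.005 and 0.016 m and angle between canister_w's own z axis and vertical below 0.15 rad and linear speed of canister_w below 0.03 m/s and contact force between canister_w and tray between 1.2 and 5.8 N) and height (world z) of canister_r between 0.15 and 0.3 m and angle between canister_r's own z axis and vertical below 0.26 rad and linear speed of canister_r below 0.03 m/s and contact force between canister_r and the fingers above 2 N and distance between canister_r and the grasp point below 0.12 m and contact force between canister_r and tray below 0.1 N and contact force between canister_r and canister_k below 0.1 N and contact force between canister_r and canister_w below 0.1 N) or ((x of canister_k in the frame of tray between -0.15 and 0.15 m and y of canister_k in the frame of tray between -0.08 and 0.08 m and z of canister_k in the frame of tray between -0.005 and 0.016 m and angle between canister_k's own z axis and vertical below 0.15 rad and linear speed of canister_k below 0.03 m/s and contact force between canister_k and tray between 1.2 and 5.8 N) and (x of canister_r in the frame of tray between -0.15 and 0.15 m and y of canister_r in the frame of tray between -0.08 and 0.08 m and z of canister_r in the frame of tray between -0.005 and 0.016 m and angle between canister_r's own z axis and vertical below 0.15 rad and linear speed of canister_r below 0.03 m/s and contact force between canister_r and tray between 1.2 and 5.8 N) and height (world z) of canister_w between 0.15 and 0.3 m and angle between canister_w's own z axis and vertical below 0.26 rad and linear speed of canister_w below 0.03 m/s and contact force between canister_w and the fingers above 2 N and distance between canister_w and the grasp point below 0.12 m and contact force between canister_w and tray below 0.1 N and contact force between canister_w and canister_k below 0.1 N and contact force between canister_w and canister_r below 0.1 N))); the arm keeps its last pose, push and grip.
It fails at once if a canister is let go (no finger touches it) with its underside more than 45 mm above the table top ((height (world z) of canister_k above 0.045 m and contact force between canister_k and the fingers below 0.05 N) or (height (world z) of canister_r above 0.045 m and contact force between canister_r and the fingers below 0.05 N) or (height (world z) of canister_w above 0.045 m and contact force between canister_w and the fingers below 0.05 N)).
It fails at once if a canister is toppled (tilted over 0.7 rad) (angle between any of canister_k, canister_r, canister_w's own z axis and vertical above 0.7 rad).
It fails at once if the tray is moved by more than 50 mm (distance of tray from where it was at the start of the episode above 0.05 m).
It fails at once if a jar or the price card is moved by more than 30 mm or tipped (distance of any of jam_jar, spice_jar, price_card from where it was at the start of the episode above 0.03 m or angle between any of jam_jar, spice_jar, price_card's own z axis and vertical above 0.5 rad).
It also fails if it takes over 72 s, if anything falls off the work surface, if the arm or the gripper's body presses on something with over 40 N, if the wrist force passes 120 N, or if a joint passes its speed limit or range.

## Robot

A 7-joint arm with a two-finger parallel gripper is mounted at the origin on a cart in front of the work surface, level with it; the furniture and walls round the work are solid. World frame = base frame: x ahead of the robot, y to its left, z up, the work surface at z = 0. Lengths are in m, angles in rad, forces in N, time in s.
With the tool pointing down it reaches from about 0.35 to 0.9 m from the base axis. Payload 19.9 kg.
Tool frame: the origin (TCP) lies at the very end of the fingers, on their centre line; the grasp point (between the pads) lies 19 mm behind it; z points along the fingers, y is the line along which they close (so a half turn about z gives the same grasp; the last joint's range is limited). The gripper opens to 94 mm and grips with 3 to 60 N. Pads are 16 mm wide; open, the fingers measure 119 mm over their backs; the gripper's body (75 mm by 177 mm) begins 78 mm behind the grasp point.
Start: joints at [1.117, 0.417, -0.01, 1.614, 0.005, 1.111, -0.053], TCP at [0.25, -0.573, 0.172] pointing down, gripper open.
Joint ranges: [-2.81, 2.81], [-0.39, 2.02], [-1.27, 1.25], [0.06, 2.57], [-1.19, 4.33], [0.19, 2], [-2.82, 2.82]. Speed limits (rad/s): [1.89, 1.89, 2.39, 2.39, 3.01, 3.01, 3.01].

## Interface

Orientations are given as a unit quaternion [x, y, z, w].
In Python, from cell import env gives the robot as it stands.
- The arm moves only by the tool move_arm, never from a script. Its argument "series" is text: rows parted by semicolons, each of 6 numbers parted by spaces: the shift along the tool's x, y, z each as a share of 1000 mm, from -1 to 1, then the turn, a rotation vector about the tool's x, y, z each as a share of 2 rad, from -1 to 1. A call has 1 to 8 rows; each row shifts and turns the commanded pose from where the row before left it, along the tool's axes as they then stand; what a row does not reach is not made up. A row lasts 1/10 s, in which the tool goes at most 50 mm and 8.59 degrees, less where a joint would pass 70% of its speed; a pose out of reach is approached as far as the arm can. A call with a number of a shift or a turn outside -1 to 1 is refused whole. A call with a gripper value outside its range is refused whole. "grip" is the opening, from -1 (shut) to 1 (fully open), set as the call begins (left out, the last holds). The fingers move at their own pace and stop on an object; "newtons" is the grip in N (left out, the last holds). Time passes only in rows, so rows that do not move let the fingers close. It gives the time, the measured TCP pose, the force, the opening and the grip force at its end, in the units of the state.
- env.state(): the state, without advancing time (a new reading comes with each control period).
- env.camera(name): name is "scene" or "top"; returns a dict with "image" (420x560x3 uint8, red, green, blue), "intrinsics" (3x3 intrinsics, pixels), "k1" (the pictures are not rectified: a ray, as slopes to the right and down, at radius r is drawn at 1 + k1 r^2 times it, then the intrinsics apply), "R" (3x3) and "t" (3): a world point X has camera coordinates R X + t. Camera axes: x right, y down, z forward; pixel columns grow to the right and rows downward; lengths in m; the calibration is good to about 2 mm. A picture is of the moment at which its call begins. There is no depth.
- env.job_done(): hands the job in; it is judged then, once.
The state is a dict: "time": time; "joint_pos": joint angles; "qd": joint speeds; "joint_efforts": joint torques, N m; "ee_pos": TCP position; "orientation": TCP orientation; "force": force on the tool from outside, world axes, zero at the start; "wrist_torque": the same for the moment, N m; "width": opening from 0.0 (shut) to 1.0 (fully open); "gripper_force": force on a finger pad.
Only numpy, scipy, OpenCV 4.12 (cv2) and the standard library are available. Lean on these libraries where they do the work, as an engineer would, in place of code of your own. Each camera call takes 0.05 s, during which the arm holds its last target. There are 200 camera calls.

## Working session

There is one attempt and no reset: what is moved stays moved. The work goes in short steps, Python scripts to look and compute and a tool call to move; the robot and the scene stay as the last step left them, time stands still between calls to the robot, and variables do not carry over. Pictures are saved under pics/ and viewed, at most 10 in all, crops included, and the job is handed in when it is done.

Besides the shell and the picture viewer there is one more tool, called after "Request:" as name(argument=value, ...), one argument or row to a line, values as JSON. move_arm: Moves the arm, as the interface text tells. Shift numbers are shares of 1000 mm and turn numbers shares of 2 rad, none past 1 either way. Its arguments: {"type":"object","properties":{"series":{"type":"string"},"grip":{"type":"number"},"newtons":{"type":"number"}},"required":["series"]}

```bash
mkdir -p pics
cat > h.py <<'E'
import numpy as np,cv2
from cell import env
def shot(n,f):
    c=env.camera(n); cv2.imwrite(f,c["image"][:,:,::-1]); return c
def ray(c,u,v,z):
    K=np.array(c["intrinsics"]);R=np.array(c["R"]);t=np.array(c["t"])
    d=np.array([c["k1"],0,0,0],float)
    p=cv2.undistortPoints(np.array([[[u,v]]],float),K,d)[0,0]
    o=-R.T@t; w=R.T@np.array([p[0],p[1],1]); return o+w*(z-o[2])/w[2]
E
python3 - <<'E'
from h import *
for n in("scene","top"):
    c=shot(n,f"pics/{n}0.png"); print(n,np.round(-np.array(c["R"]).T@c["t"],3),c["k1"],np.round(c["intrinsics"],1).tolist(),np.round(c["R"],3).tolist())
print(env.state())
E
```

```text
scene [-0.083  0.464  0.911] -0.05728168788916232 [[499.7, 0.0, 276.0], [0.0, 499.7, 215.1], [0.0, 0.0, 1.0]] [[-0.544, -0.839, -0.015], [-0.62, 0.415, -0.666], [0.565, -0.353, -0.746]]
top [0.504 0.062 1.173] 0.02143722116822381 [[430.2, 0.0, 279.8], [0.0, 430.2, 202.8], [0.0, 0.0, 1.0]] [[-0.009, -1.0, -0.0], [-0.998, 0.009, -0.064], [0.064, -0.0, -0.998]]
{'time': 0.1, 'joint_pos': array([ 1.11753302,  0.41790382, -0.01025009,  1.61408211,  0.0047168 ,
        1.11071687, -0.05301678]), 'qd': array([-0.00117601, -0.00173626,  0.0009662 , -0.00214107, -0.00011017,
        0.00058513, -0.00093163]), 'joint_efforts': array([ 3.03237939e-03, -8.52568531e+01,  6.40791748e-01, -4.26694465e+01,
       -4.88484569e-02,  1.62753736e-02,  7.56732243e-05]), 'ee_pos': array([ 0.2499476 , -0.57244659,  0.17180804]), 'orientation': array([ 9.78886076e-01,  2.04405856e-01, -1.70063777e-04, -5.16870497e-04]), 'force': array([-0.00903953, -0.69579364, -0.43367611]), 'wrist_torque': array([ 0.04443607,  0.04232879, -0.00741206]), 'gripper_force': 0.0, 'width': 1.0012878255269166}
```

View pics/scene0.png

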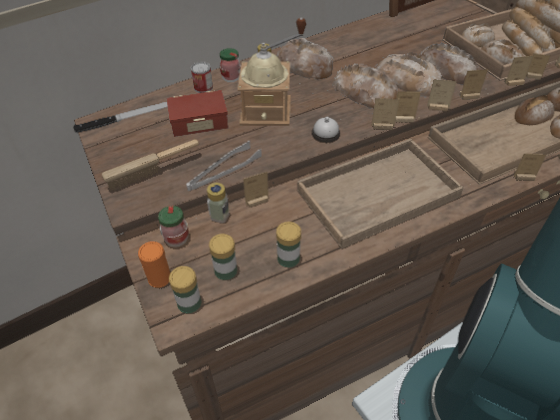

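View pics/top0.png

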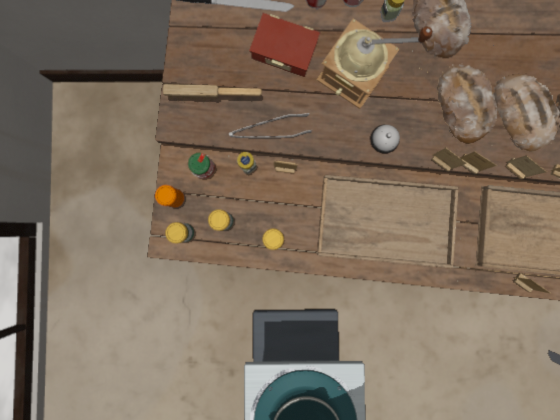

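The top view shows three brass lids at (177,233), (219,220) and (273,239). The tray spans (325,178) to (452,267), the jars are at (200,163) and (245,160), the card is at (285,166), and the orange look-alike is at (168,196). In the scene view the lids are at (183,275), (222,243) and (289,231).

Run:
```python
from h import *
from scipy.spatial.transform import Rotation as Ro
for n,pts in(("top",[(177,233),(219,220),(273,239)]),("scene",[(183,275),(222,243),(289,231)])):
    c=env.camera(n); im=c["image"]; h=cv2.cvtColor(im,cv2.COLOR_RGB2HSV)
    m=cv2.inRange(h,(17,130,110),(32,255,255))
    k,l,s,ce=cv2.connectedComponentsWithStats(m)
    for p in pts:
        i=1+np.argmin(np.hypot(*(ce[1:]-p).T)+1e3*(s[1:,4]<60)); x,y,w,hh,a=s[i]
        print(n,p,ce[i].round(1),s[i], ray(c,x+w/2-.5,y+hh/2-.5,.1).round(3), ray(c,*ce[i],.1).round(3), ray(c,*ce[i],.09).round(3))
    if n=="top":
        q=np.array([ray(c,u,v,.036) for u,v in[(325,178),(457,185),(452,267),(319,258)]]); print(q.round(3),q.mean(0),[np.linalg.norm(q[i]-q[i-1]).round(3) for i in range(4)])
        print("jars",[ray(c,u,v,z).round(3) for u,v,z in[(200,163,.086),(245,160,.096),(285,166,.09),(167,195,.1)]])
    else:
        q=np.array([ray(c,u,v,.036) for u,v in[(299,190),(415,144),(461,186),(344,238)]]); print(q.round(3),q.mean(0),[np.linalg.norm(q[i]-q[i-1]).round(3) for i in range(4)])
s=env.state();print(Ro.from_quat(s["orientation"]).as_matrix().round(3))
```

```text
top (177, 233) [175.6 232.4] [165 222  22  21 361] [0.503 0.322 0.1  ] [0.502 0.321 0.1  ] [0.502 0.324 0.09 ]
top (219, 220) [218.4 219.5] [208 209  22  22 365] [0.533 0.215 0.1  ] [0.533 0.215 0.1  ] [0.533 0.216 0.09 ]
top (273, 239) [272.8 238.8] [262 228  22  22 362] [0.484 0.081 0.1  ] [0.484 0.08  0.1  ] [0.483 0.08  0.09 ]
[[ 0.642 -0.059  0.036]
 [ 0.62  -0.408  0.036]
 [ 0.405 -0.387  0.036]
 [ 0.431 -0.04   0.036]] [ 0.52466188 -0.22349329  0.036     ] [np.float64(0.212), np.float64(0.349), np.float64(0.216), np.float64(0.348)]
jars [array([0.677, 0.264, 0.086]), array([0.682, 0.148, 0.096]), array([0.667, 0.048, 0.09 ]), array([0.595, 0.343, 0.1  ])]
scene (183, 275) [169. 276.] [169 276   1   1   1] [0.514 0.344 0.1  ] [0.514 0.344 0.1  ] [0.521 0.342 0.09 ]
scene (222, 243) [169. 276.] [169 276   1   1   1] [0.514 0.344 0.1  ] [0.514 0.344 0.1  ] [0.521 0.342 0.09 ]
scene (289, 231) [169. 276.] [169 276   1   1   1] [0.514 0.344 0.1  ] [0.514 0.344 0.1  ] [0.521 0.342 0.09 ]
[[ 0.618 -0.042  0.036]
 [ 0.587 -0.4    0.036]
 [ 0.406 -0.384  0.036]
 [ 0.437 -0.04   0.036]] [ 0.51215321 -0.21653805  0.036     ] [np.float64(0.181), np.float64(0.36), np.float64(0.182), np.float64(0.345)]
[[ 0.916  0.4   -0.   ]
 [ 0.4   -0.916  0.001]
 [-0.    -0.001 -1.   ]]
```

Request:
move_arm(
  series="0 0 0 0 0 0.0686; 0 0 0 0 0 0.0686; 0 0 0 0 0 0.0686; 0.016 -0.044 0 0 0 0; 0.016 -0.044 0 0 0 0; 0.016 -0.044 0 0 0 0; 0.016 -0.044 0 0 0 0; 0.016 -0.044 0 0 0 0",
  grip=1,
  newtons=25,
)

```text
time: 1.0
ee_pos: [0.3304, -0.3509, 0.1723]
orientation: [1.0, 0.0, -0.0, 0.0]
force: [1.1, -0.1, -0.2]
width: 1.0
gripper_force: 0.0
```

Request:
move_arm(
  series="0.016 -0.044 0 0 0 0; 0.016 -0.044 0 0 0 0; 0.016 -0.044 0 0 0 0; 0.016 -0.044 0 0 0 0; 0.016 -0.044 0 0 0 0; 0.016 -0.044 0 0 0 0; 0.016 -0.044 0 0 0 0; 0.016 -0.044 0 0 0 0",
)

```text
time: 1.8
ee_pos: [0.4583, 0.0011, 0.1726]
orientation: [1.0, -0.0, 0.0, 0.0]
force: [0.3, -2.0, -0.1]
width: 1.003
gripper_force: 0.0
```

Request:
move_arm(
  series="0.0135 -0.039 0 0 0 0; 0.0135 -0.039 0 0 0 0; 0 0 0 0 0 0; 0 0 0 0 0 0; 0 0 0 0 0 0",
)

```text
time: 2.3
ee_pos: [0.4848, 0.0763, 0.1722]
orientation: [1.0, -0.0, -0.0, 0.0]
force: [-0.7, -0.1, 0.1]
width: 0.997
gripper_force: 0.0
```

Request:
move_arm(
  series="-0.001 -0.004 0 0 0 0; 0 0 0.03 0 0 0; 0 0 0.03 0 0 0; 0 0 0 0 0 0; 0 0 0 0 0 0",
)

```text
time: 2.8
ee_pos: [0.484, 0.0811, 0.113]
orientation: [1.0, -0.0, -0.0, -0.0]
force: [1.3, 0.5, 1.8]
width: 1.002
gripper_force: 0.0
```

Run:
```python
from h import *
c=shot("scene","pics/s1.png"); im=c["image"][190:330,120:330]; cv2.imwrite("pics/s1c.png",cv2.resize(im[:,:,::-1],None,fx=3.5,fy=3.5,interpolation=2))
for p in[(183,275),(222,243),(289,231)]: print(ray(c,*p,.1).round(3))
print(env.state()["force"])
```

```text
[0.501 0.32  0.1  ]
[0.529 0.216 0.1  ]
[0.479 0.082 0.1  ]
[ 0.85109724 -0.18465705  0.12804405]
```

View pics/s1c.png

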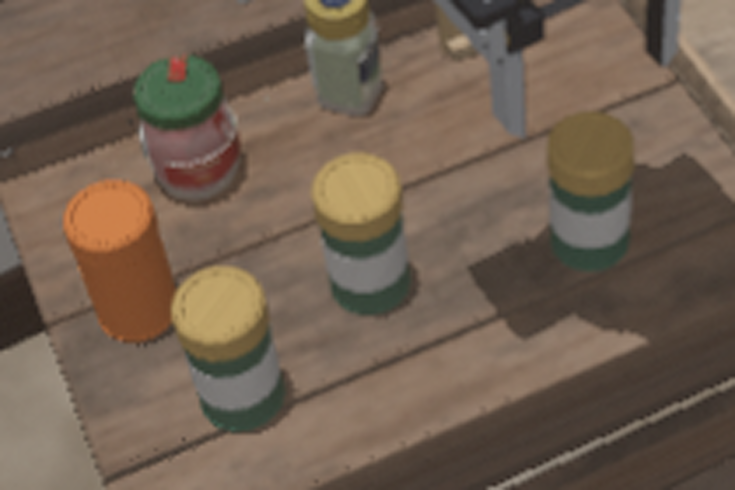

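Fingertips sit at crop (510,130) and (665,60), with the target lid at (590,140). I'll check the finger midpoint against the TCP reading.

Run:
```python
from h import *
c=env.camera("scene")
def pr(X): return cv2.projectPoints(np.array([X],float),cv2.Rodrigues(np.array(c["R"]))[0],np.array(c["t"],float),np.array(c["intrinsics"]),np.array([c["k1"],0,0,0.]))[0].ravel()
p=env.state()["ee_pos"]
for d in((0,0,0),(0,.053,0),(0,-.053,0)):print(((pr(p+d)-[120,190])*3.5).round())
for X in((.484,.08,.1),(.484,.08,0)): print(((pr(X)-[120,190])*3.5).round())
t=shot("top","pics/t1.png"); im=t["image"][190:290,190:330]; cv2.imwrite("pics/t1c.png",cv2.resize(im[:,:,::-1],None,fx=4,fy=4))
```

```text
[587. 122.]
[512. 160.]
[659.  85.]
[589. 136.]
[589. 236.]
```

Run:
```python
from h import *
c=env.camera("scene")
def pr(X): return cv2.projectPoints(np.array([X],float),cv2.Rodrigues(np.array(c["R"]))[0],np.array(c["t"],float),np.array(c["intrinsics"]),np.array([c["k1"],0,0,0.]))[0].ravel()
p=env.state()["ee_pos"]
a=cv2.resize(np.ascontiguousarray(c["image"][150:260,230:330,::-1]),None,fx=5,fy=5)
for s in(1,-1):
  for dx in(-.008,.008):
    for dy in(.047,.0595):
      for dz in(0,.02):
        u,v=(pr(p+[dx,s*dy,dz])-[230,150]+.5)*5; cv2.circle(a,(int(u),int(v)),3,(0,0,255) if dz==0 else (0,255,0),-1)
cv2.imwrite("pics/s2.png",a)
```

```text
(no output)
```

View pics/s2.png

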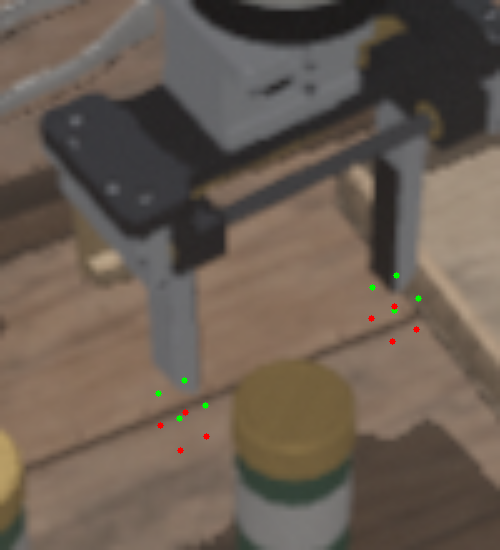

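The fingers appear about 12 px above where the TCP reading projects (tip seen at about (190,388), predicted at about (183,430)). The top view should tell whether this is an offset in height or sideways.

Run:
```python
from h import *
c=env.camera("top")
def pr(X): return cv2.projectPoints(np.array([X],float),cv2.Rodrigues(np.array(c["R"]))[0],np.array(c["t"],float),np.array(c["intrinsics"]),np.array([c["k1"],0,0,0.]))[0].ravel()
p=env.state()["ee_pos"]; o=np.array([210,170])
a=cv2.resize(np.ascontiguousarray(c["image"][170:270,210:340,::-1]),None,fx=6,fy=6)
def d(X,col): 
    u,v=(pr(X)-o+.5)*6; cv2.circle(a,(int(u),int(v)),3,col,-1)
for s in(1,-1):
  for dx in(-.008,.008):
    for dy in(.047,.0595): d(p+[dx,s*dy,0],(0,0,255))
  for dx in(-.0375,.0375): d(p+[dx,s*.0885,.097],(0,255,0))
cv2.imwrite("pics/t2.png",a); print(p,env.state()["joint_pos"])
```

```text
[0.48462484 0.0813134  0.11342458] [ 0.15386342  0.27852771 -0.44177     1.98720533  0.15045182  0.90536561
 -1.9368829 ]
```

View pics/t2.png

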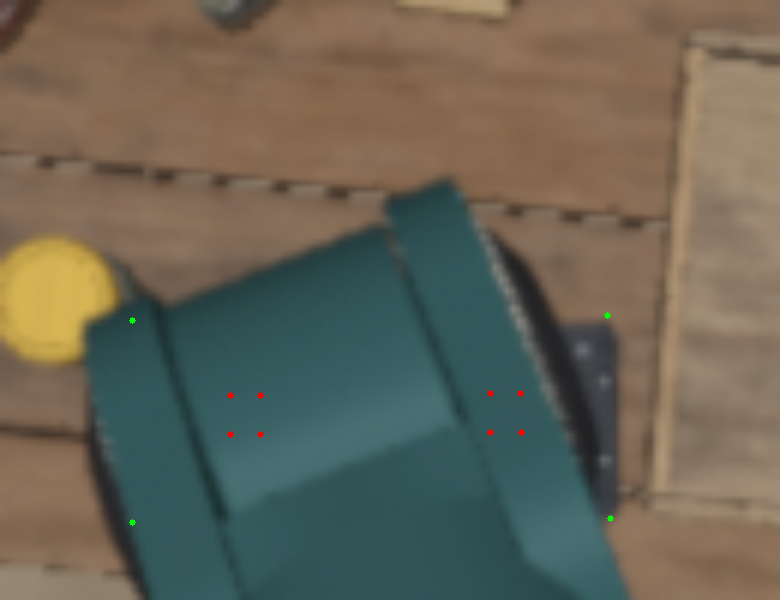

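The top view matches sideways (right body edge at (612,325–515)), so any offset is in height. I'll go down part way and look again.

Request:
move_arm(
  series="0 0 0.025 0 0 0; 0 0 0.025 0 0 0; 0 0 0 0 0 0; 0 0 0 0 0 0",
)

```text
time: 3.45
ee_pos: [0.4842, 0.0815, 0.0631]
orientation: [1.0, 0.0, -0.0, -0.0]
force: [0.4, 0.5, 0.4]
width: 0.998
gripper_force: 0.0
```

```bash
cat > sc.py <<'E'
from h import *
import sys
c=env.camera("scene")
def pr(X): return cv2.projectPoints(np.array([X],float),cv2.Rodrigues(np.array(c["R"]))[0],np.array(c["t"],float),np.array(c["intrinsics"]),np.array([c["k1"],0,0,0.]))[0].ravel()
p=env.state()["ee_pos"]
a=cv2.resize(np.ascontiguousarray(c["image"][170:280,230:340,::-1]),None,fx=5,fy=5)
def d(X,col):
    u,v=(pr(X)-[230,170]+.5)*5; cv2.circle(a,(int(u),int(v)),2,col,-1)
for s in(1,-1):
  for dx in(-.008,.008):
    for dy in(.047,.0595): d(p+[dx,s*dy,0],(0,0,255))
  for dx in(-.0375,.0375): d(p+[dx,s*.0885,.097],(0,255,0))
for t in np.linspace(0,6.28,24): 
    for z,r in((.1,.027),(0,.026)): d(np.array([.484+r*np.cos(t),.08+r*np.sin(t),z]),(255,0,0))
cv2.imwrite(sys.argv[1],a)
E
python3 sc.py pics/s3.png
```

```text
(no output)
```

View pics/s3.png

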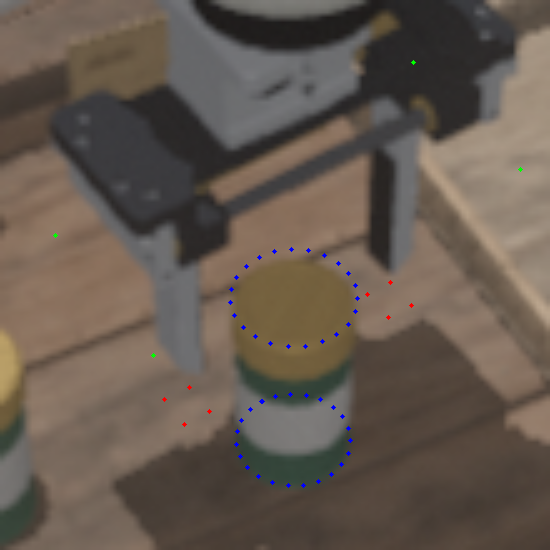

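Request:
move_arm(
  series="0 0 0.011 0 0 0; 0 0 0.011 0 0 0; 0 0 0 0 0 0; 0 0 0 0 0 0",
)

```text
time: 3.9
ee_pos: [0.4838, 0.0814, 0.0401]
orientation: [1.0, 0.0, -0.0, -0.0]
force: [-0.0, -1.0, 0.1]
width: 1.001
gripper_force: 0.0
```

Request:
move_arm(
  series="0 0 0 0 0 0; 0 0 0 0 0 0; 0 0 0 0 0 0; 0 0 0 0 0 0; 0 0 0 0 0 0; 0 0 0 0 0 0",
  grip=-1,
  newtons=30,
)

```text
time: 4.5
ee_pos: [0.4841, 0.0812, 0.0404]
orientation: [1.0, 0.0, 0.0, 0.0]
force: [-0.7, -1.5, 1.8]
width: 0.567
gripper_force: 30.0
```

```bash
cat > st.py <<'E'
from h import *
r=[]
for i in range(8):
    env.camera("top"); s=env.state(); r.append([*s["ee_pos"],*s["force"],s["width"],s["gripper_force"]])
r=np.array(r);print(r.mean(0).round(4),r.std(0).round(4))
E
python3 st.py; python3 sc.py pics/s4.png
```

```text
[ 4.84100e-01  8.12000e-02  4.04000e-02  2.71000e-02 -2.14750e+00
  1.92950e+00  5.63800e-01  3.00002e+01] [0.000e+00 0.000e+00 0.000e+00 3.027e-01 6.563e-01 5.172e-01 2.000e-03
 1.000e-04]
```

View pics/s4.png

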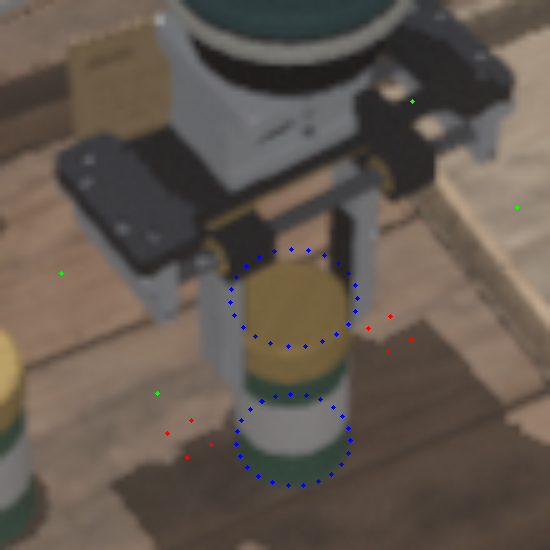

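The finger tip is level with the label, about 35–40 mm up the canister, which agrees with the TCP reading, and the canister has not moved. I'll lift and heft it.

Request:
move_arm(
  series="0 0 -0.01 0 0 0; 0 0 -0.03 0 0 0; 0 0 -0.03 0 0 0; 0 0 0 0 0 0; 0 0 0 0 0 0; 0 0 0 0 0 0",
)

```text
time: 5.55
ee_pos: [0.4833, 0.0813, 0.1096]
orientation: [1.0, 0.0, -0.001, 0.0]
force: [-1.3, -0.3, -2.8]
width: 0.566
gripper_force: 30.0
```

```bash
python3 st.py
```

```text
[ 4.83600e-01  8.13000e-02  1.09700e-01 -2.22000e-02  9.29000e-02
 -3.36640e+00  5.64800e-01  2.99992e+01] [2.000e-04 0.000e+00 3.000e-04 4.439e-01 1.747e-01 4.017e-01 2.300e-03
 0.000e+00]
```

About 3.4 N, so this is a light one. It goes to the far tray slot.

Request:
move_arm(
  series="0 0.02 -0.01 0 0 0; 0.005 0.04 0 0 0 0; 0.005 0.045 0 0 0 0; 0.005 0.045 0 0 0 0; 0.005 0.045 0 0 0 0; 0.005 0.045 0 0 0 0; 0.005 0.045 0 0 0 0; 0.005 0.04 0 0 0 0",
)

```text
time: 6.75
ee_pos: [0.5188, -0.2461, 0.1202]
orientation: [1.0, -0.0, -0.0, 0.0]
force: [0.9, 0.1, -2.1]
width: 0.567
gripper_force: 30.0
```

Request:
move_arm(
  series="0 0.036 0 0 0 0; 0 0.02 0 0 0 0; 0 0 0 0 0 0; 0 0 0.03 0 0 0; 0 0 0.02 0 0 0; 0 0 0 0 0 0; 0 0 0 0 0 0",
)

```text
time: 7.45
ee_pos: [0.5194, -0.2991, 0.0708]
orientation: [1.0, 0.0, -0.0, -0.0]
force: [-0.7, 0.7, -2.4]
width: 0.567
gripper_force: 30.0
```

```bash
python3 st.py
```

```text
[ 5.19600e-01 -2.99800e-01  7.13000e-02  4.74000e-02  2.40000e-03
 -3.26930e+00  5.65300e-01  2.99992e+01] [2.000e-04 1.000e-04 3.000e-04 3.184e-01 4.111e-01 4.474e-01 1.900e-03
 1.000e-04]
```

Request:
move_arm(
  series="0 0 0.012 0 0 0; 0 0 0.008 0 0 0; 0 0 0.003 0 0 0; 0 0 0.001 0 0 0; 0 0 0.001 0 0 0; 0 0 0 0 0 0; 0 0 0 0 0 0; 0 0 0 0 0 0",
)

```text
time: 8.65
ee_pos: [0.5196, -0.3001, 0.0461]
orientation: [1.0, -0.0, 0.0, 0.0]
force: [-3.2, 0.7, 11.3]
width: 0.565
gripper_force: 30.0
```

```bash
python3 st.py
```

```text
[ 0.5195 -0.3001  0.046  -3.0947  0.0835 12.803   0.5644 30.0024] [0.     0.     0.     0.2419 0.5025 0.5393 0.0027 0.    ]
```

Request:
move_arm(
  series="0 0 -0.0007 0 0 0; 0 0 0 0 0 0",
)

```text
time: 9.25
ee_pos: [0.5192, -0.2999, 0.0461]
orientation: [1.0, 0.0, 0.0, 0.0]
force: [-1.6, -1.1, 4.3]
width: 0.568
gripper_force: 30.0
```

Request:
move_arm(
  series="0 0 0 0 0 0; 0 0 0 0 0 0; 0 0 0 0 0 0; 0 0 0 0 0 0; 0 0 0 0 0 0",
  grip=1,
)

```text
time: 9.75
ee_pos: [0.5191, -0.2996, 0.046]
orientation: [1.0, 0.0, -0.0, -0.0]
force: [-0.1, -0.3, 1.0]
width: 0.953
gripper_force: 0.0
```

Request:
move_arm(
  series="0 0 -0.02 0 0 0; 0 0 -0.04 0 0 0; 0 0 -0.04 0 0 0; 0 0 0 0 0 0; 0 0 0 0 0 0; 0 0 0 0 0 0",
)

```text
time: 10.35
ee_pos: [0.5186, -0.2995, 0.1451]
orientation: [1.0, 0.0, -0.001, -0.0]
force: [0.2, -0.5, -0.6]
width: 1.003
gripper_force: 0.0
```

```bash
python3 st.py
```

```text
[ 0.5188 -0.2995  0.1453 -0.0591 -0.1811 -0.0445  1.0011  0.    ] [2.000e-04 1.000e-04 3.000e-04 3.374e-01 2.902e-01 3.422e-01 1.800e-03
 0.000e+00]
```

Empty baseline is 0, so C weighs about 3.3 N. Next is canister B at (0.532, 0.216).

Request:
move_arm(
  series="0.001 -0.03 0 0 0 0; 0.001 -0.048 0 0 0 0; 0.001 -0.048 0 0 0 0; 0.001 -0.048 0 0 0 0; 0.001 -0.048 0 0 0 0; 0.001 -0.048 0 0 0 0; 0.001 -0.048 0 0 0 0; 0.001 -0.048 0 0 0 0",
)

```text
time: 11.55
ee_pos: [0.5268, 0.0682, 0.1462]
orientation: [1.0, -0.0, 0.0, 0.0]
force: [1.4, -1.2, -0.1]
width: 1.001
gripper_force: 0.0
```

Request:
move_arm(
  series="0.001 -0.048 0 0 0 0; 0.002 -0.048 0 0 0 0; 0.002 -0.034 0 0 0 0; 0 -0.02 0 0 0 0; 0 0 0 0 0 0; 0 0 0 0 0 0",
)

```text
time: 12.15
ee_pos: [0.5319, 0.216, 0.1459]
orientation: [1.0, 0.0, -0.0, 0.0]
force: [0.3, -0.7, 0.2]
width: 1.004
gripper_force: 0.0
```

Request:
move_arm(
  series="0 0 0.045 0 0 0; 0 0 0.045 0 0 0; 0 0 0.015 0 0 0; 0 0 0 0 0 0; 0 0 0 0 0 0",
)

```text
time: 12.65
ee_pos: [0.533, 0.2163, 0.0427]
orientation: [1.0, -0.0, 0.001, -0.0]
force: [1.0, 0.5, 0.6]
width: 0.994
gripper_force: 0.0
```

Request:
move_arm(
  series="0 0 0 0 0 0; 0 0 0 0 0 0; 0 0 0 0 0 0; 0 0 0 0 0 0; 0 0 0 0 0 0; 0 0 0 0 0 0",
  grip=-1,
)

```text
time: 13.25
ee_pos: [0.5321, 0.2162, 0.0411]
orientation: [1.0, 0.0, 0.0, 0.0]
force: [0.3, -1.7, 2.3]
width: 0.559
gripper_force: 30.0
```

Request:
move_arm(
  series="0 0 -0.01 0 0 0; 0 0 -0.03 0 0 0; 0 0 -0.04 0 0 0; 0 0 0 0 0 0; 0 0 0 0 0 0; 0 0 0 0 0 0",
)

```text
time: 13.85
ee_pos: [0.5314, 0.216, 0.1202]
orientation: [1.0, 0.0, -0.001, 0.0]
force: [0.3, -0.2, -3.3]
width: 0.563
gripper_force: 30.0
```

```bash
python3 st.py
```

```text
[ 0.5316  0.2162  0.1203  0.0568 -0.3304 -2.8572  0.5643 29.9993] [2.000e-04 1.000e-04 3.000e-04 5.434e-01 2.008e-01 4.835e-01 3.000e-03
 1.000e-04]
```

B is also light (2.9 N). It goes to the near slot at (0.528, -0.150).

Request:
move_arm(
  series="0 0.02 0 0 0 0; 0 0.044 0 0 0 0; 0 0.047 0 0 0 0; 0 0.047 0 0 0 0; 0 0.047 0 0 0 0; 0 0.047 0 0 0 0; 0 0.047 0 0 0 0; 0 0.044 0 0 0 0",
)

```text
time: 15.05
ee_pos: [0.5317, -0.1289, 0.1212]
orientation: [1.0, -0.0, 0.0, 0.0]
force: [1.1, -0.1, -3.6]
width: 0.562
gripper_force: 30.0
```

Request:
move_arm(
  series="-0.003 0.018 0 0 0 0; 0 0.005 0.01 0 0 0; 0 0 0.035 0 0 0; 0 0 0.015 0 0 0; 0 0 0 0 0 0; 0 0 0 0 0 0; 0 0 0 0 0 0",
)

```text
time: 15.75
ee_pos: [0.5299, -0.1494, 0.0622]
orientation: [1.0, 0.0, 0.001, 0.0]
force: [0.8, -0.7, -2.8]
width: 0.562
gripper_force: 30.0
```

Request:
move_arm(
  series="0 0 0.006 0 0 0; 0 0 0.004 0 0 0; 0 0 0.002 0 0 0; 0 0 0.001 0 0 0; 0 0 0.001 0 0 0; 0 0 0 0 0 0; 0 0 0 0 0 0; 0 0 0 0 0 0",
)

```text
time: 16.55
ee_pos: [0.5292, -0.1497, 0.0472]
orientation: [1.0, 0.0, 0.0, 0.0]
force: [0.0, -0.8, 1.5]
width: 0.565
gripper_force: 30.0
```

```bash
python3 st.py
```

```text
[ 0.5292 -0.1497  0.0472 -0.2484  0.1271  2.6838  0.5643 30.0005] [0.000e+00 0.000e+00 0.000e+00 6.705e-01 1.999e-01 8.890e-01 3.000e-03
 2.000e-04]
```

Gentle contact with the tray floor. Release, rise, and go to A at (0.502, 0.321).

Request:
move_arm(
  series="0 0 0 0 0 0; 0 0 0 0 0 0; 0 0 0 0 0 0; 0 0 0 0 0 0; 0 0 0 0 0 0",
  grip=1,
)

```text
time: 17.45
ee_pos: [0.529, -0.1497, 0.047]
orientation: [1.0, 0.0, -0.0, -0.0]
force: [0.1, -0.3, 0.2]
width: 0.956
gripper_force: 0.0
```

Request:
move_arm(
  series="0 0 -0.02 0 0 0; 0 0 -0.04 0 0 0; 0 0 -0.04 0 0 0; 0 -0.03 0 0 0 0; 0 -0.045 0 0 0 0; 0 -0.045 0 0 0 0; 0 -0.045 0 0 0 0; 0 -0.045 0 0 0 0",
)

```text
time: 18.25
ee_pos: [0.5288, 0.062, 0.1472]
orientation: [1.0, -0.0, 0.0, 0.0]
force: [1.1, 0.2, -0.6]
width: 1.001
gripper_force: 0.0
```

Request:
move_arm(
  series="-0.004 -0.045 0 0 0 0; -0.004 -0.045 0 0 0 0; -0.004 -0.045 0 0 0 0; -0.004 -0.045 0 0 0 0; -0.004 -0.045 0 0 0 0; -0.004 -0.03 0 0 0 0; 0 0 0 0 0 0; 0 0 0 0 0 0",
)

```text
time: 19.05
ee_pos: [0.5047, 0.3156, 0.1468]
orientation: [1.0, 0.001, -0.0, 0.0]
force: [0.2, 0.6, 0.3]
width: 0.998
gripper_force: 0.0
```

Run:
```python
from h import *
c=shot("top","pics/t5.png"); im=c["image"][150:290,130:480]; cv2.imwrite("pics/t5c.png",cv2.resize(im[:,:,::-1],None,fx=2,fy=2)); print(env.state()["ee_pos"])
```

```text
[0.50511297 0.31460572 0.14683743]
```

View pics/t5c.png

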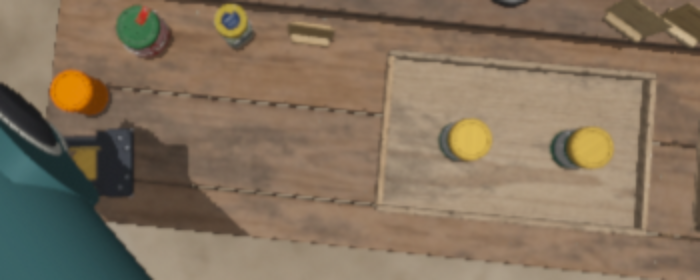

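Both light canisters stand upright in the tray (lids at crop (469,140) and (591,148)), and the tray, jars and card have not moved. Now to fine-tune onto A and go down.

Request:
move_arm(
  series="-0.002 -0.0065 0 0 0 0; 0 0 0.045 0 0 0; 0 0 0.045 0 0 0; 0 0 0.016 0 0 0; 0 0 0 0 0 0; 0 0 0 0 0 0",
)

```text
time: 19.7
ee_pos: [0.5037, 0.3223, 0.0427]
orientation: [1.0, -0.0, 0.001, -0.0]
force: [1.0, 0.1, 0.1]
width: 1.002
gripper_force: 0.0
```

Request:
move_arm(
  series="0 0 0 0 0 0; 0 0 0 0 0 0; 0 0 0 0 0 0; 0 0 0 0 0 0; 0 0 0 0 0 0; 0 0 0 0 0 0",
  grip=-1,
  newtons=40,
)

```text
time: 20.3
ee_pos: [0.5031, 0.3215, 0.0412]
orientation: [1.0, -0.0, -0.0, 0.0]
force: [-0.6, -3.0, 3.7]
width: 0.563
gripper_force: 40.0
```

Request:
move_arm(
  series="0 0 -0.01 0 0 0; 0 0 -0.02 0 0 0; 0 0 -0.03 0 0 0; 0 0 0 0 0 0; 0 0 0 0 0 0; 0 0 0 0 0 0",
)

```text
time: 20.9
ee_pos: [0.5022, 0.3212, 0.0995]
orientation: [1.0, 0.0, -0.001, 0.001]
force: [0.5, -0.6, -9.5]
width: 0.562
gripper_force: 40.0
```

```bash
python3 st.py
```

```text
[ 5.02600e-01  3.21600e-01  1.00200e-01  4.56000e-02 -1.40000e-03
 -8.51920e+00  5.62100e-01  3.99975e+01] [2.000e-04 2.000e-04 4.000e-04 3.731e-01 4.212e-01 5.097e-01 2.200e-03
 1.000e-04]
```

8.5 N, clearly the heaviest. I'll raise it so its underside is about 0.2 m up.

Request:
move_arm(
  series="0 0 -0.02 0 0 0; 0 0 -0.035 0 0 0; 0 0 -0.035 0 0 0; 0 0 -0.035 0 0 0; 0 0 -0.017 0 0 0; 0 0 0 0 0 0; 0 0 0 0 0 0; 0 0 0 0 0 0",
)

```text
time: 22.1
ee_pos: [0.5024, 0.3213, 0.2414]
orientation: [1.0, 0.0, -0.001, 0.001]
force: [0.3, -0.0, -8.8]
width: 0.564
gripper_force: 40.0
```

Request:
move_arm(
  series="0 0 0 0 0 0; 0 0 0 0 0 0; 0 0 0 0 0 0; 0 0 0 0 0 0; 0 0 0 0 0 0",
)

```text
time: 22.6
ee_pos: [0.503, 0.3218, 0.243]
orientation: [1.0, 0.0, -0.0, -0.0]
force: [-0.0, -0.1, -8.9]
width: 0.565
gripper_force: 40.0
```

```bash
python3 st.py
python3 - <<'E'
from h import *
shot("scene","pics/s6.png")
E
```

```text
[ 0.503   0.3218  0.2431  0.2392  0.1068 -8.5797  0.5639 39.9975] [0.000e+00 0.000e+00 0.000e+00 5.984e-01 4.141e-01 3.838e-01 2.400e-03
 1.000e-04]
```

View pics/s6.png

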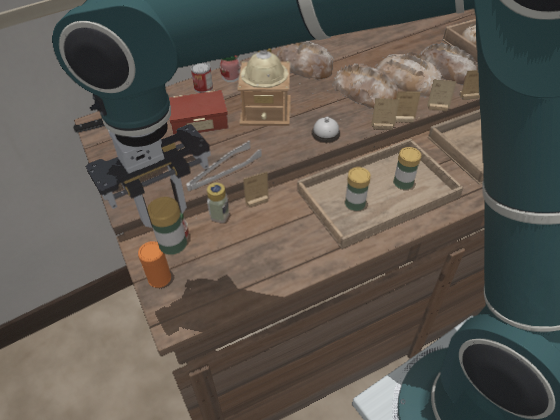

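The held canister hangs upright at (168,228), the other two stand in the tray at (357,187) and (407,167), and everything else is in place.

```bash
python3 -c "
from cell import env
print(env.job_done())"
```

```text
the job is handed in; nothing more can be done
None
```

The job is handed in: the heaviest canister (about 8.5 N) is held upright and still about 0.20 m above the table, and the two lighter ones (about 3.3 N and 2.9 N) stand upright in the tray, though the hand-in call returned no verdict.

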